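# Turn the sample leaf and bring the magnifier over it

### The arm

A 7-joint arm with a two-finger parallel gripper is mounted at the origin on the work surface. World frame = base frame: x ahead of the robot, y to its left, z up, the work surface at z = 0. Lengths are in m, angles in rad, forces in N, time in s.
With the tool pointing down it reaches from about 0.4 to 0.9 m from the base axis. Payload 5.6 kg.
Tool frame: the origin (TCP) lies midway between the tips of the shut fingers; the grasp point (between the pads) lies 19 mm behind it; y points along the fingers, z is the direction in which the jaws open and shut, and the axes are right-handed (so a half turn about y gives the same grasp; the last joint's range is limited). The gripper opens to 92 mm and grips with 3 to 60 N. Pads are 20 mm wide; open, the fingers measure 128 mm over their backs; the gripper's body (75 mm by 189 mm) begins 69 mm behind the grasp point.
Start: joints at [1.28, 0.468, -0.012, 1.603, 0.006, 1.071, -0.056], TCP at [0.159, -0.63, 0.215] pointing down, gripper open.
Joint ranges: [-2.53, 2.53], [-0.31, 2.02], [-1.57, 1.55], [0.28, 2.44], [-1.29, 4.43], [0.15, 1.84], [-2.92, 2.92]. Speed limits (rad/s): [2.57, 2.57, 3.14, 3.14, 3.14, 3.14, 3.14].

### API

Orientations are given as a 3x3 rotation matrix whose columns are the frame's x, y, z axes.
In Python, from station import env, effector, solver, viewer, workorder, search_frame, tip_of gives the robot as it stands. Calls block until the motion is done:
- env.reach(position, orientation): joint-space move of the TCP to a pose.
- env.movel(position, frame=None, rate=0.15): straight line of the TCP; frame=None keeps the orientation; rate is the mean speed in m/s.
- env.goto_joints(angles): joint-space move.
- effector.release() and effector.grasp(squeeze=None): open the fingers fully, or close them until they stop; squeeze is the grip in N (None keeps the last).
- env.pause(seconds).
- solver.inverse_kinematics(position, orientation): joint angles nearest the present ones, or None.
- env.sense(): the state.
- viewer.read_camera(name): name is "side" or "top" or "wrist"; returns (picture, depth): 420x560x3 uint8, red, green, blue; 420x560 float32, m along the optical axis (not along the pixel's ray), 0 where there is no reading.
- viewer.camera_info(name): a dict with "intrinsics" (3x3 intrinsics, pixels), "eye" and "rotation" of the camera in the world; the wrist camera has in their place "T_tool_cam" (4x4, takes a point from camera to tool coordinates, whose origin is the TCP and whose axes are the tool frame's). Camera axes: x right, y up, looking along -z (the intrinsics and any distortion apply to the point x, -y, -z); pixel columns grow to the right and rows downward; lengths in m; the calibration is good to about 2 mm. A picture is of the moment at which its call begins: read the wrist's pose just before it. camera_info takes no time and is no camera call.
A pose or a line that the arm cannot do raises env.PlanningError and nothing moves.
- workorder.finish_job(): hands the job in, once; it reports no verdict.
Trained networks look in the newest picture that a camera, given by its name, has taken for a name from the list of things; names that differ only in an ending like _2 or _b are one class to them, and where a whole thing is asked for, a point or a joint stands for the part that bears it (a point fixed in the world has none). Each returns a list of dicts, best first, with "score" (0 to 1); they miss things now and then, are a little off and sometimes report something else, mostly with a low value. They report only what shows in the picture. A call takes as long as a camera call.
- search_frame(camera, name): "at" ([x, y, z] in m, in world coordinates, good to about 4 mm: the middle of the surface that is visible of it).
- tip_of(camera, name): "at" ([x, y, z] in m, in world coordinates, good to about 4 mm: a listed point, or the origin of a listed thing).
The state is a dict: "t": time; "joint_positions": joint angles; "joint_velocities": joint speeds; "tau": joint torques, N m; "ee_pos": TCP position; "tcp_rot": TCP orientation; "wrist_force": force on the tool from outside, world axes, zero at the start; "moment": the same for the moment, N m; "gripper_width": finger opening in m.
Only numpy, scipy, OpenCV 4.12 (cv2) and the standard library are available. Lean on these libraries where they do the work, as an engineer would, in place of code of your own. Each camera call takes 0.05 s, during which the arm holds its last target.

### The job

On the sample stand a single wooden leaf stands part-way up on its brass spine: push it over the spine with the fingertips until it lies fully flat on the far side, star inlay up. Then push the magnifier's arm round until its lens is centred above the turned leaf. Push gently, never pinch or lift anything, leave the other things on the table where they are, and finish with the hand clear.

Things in the scene. Friction and masses are not known exactly. Their poses are not given: they have to be found in the camera images.
- sample_stand: Fixed dark wood board 250 x 170 x 14 mm, brass spine across its middle. Origin: centre of underside, on the table, below the spine. x: from the near (robot's) side to the far side; y: along the spine; z up. Hinge axis 30 mm above the table, between two brass cheeks (36 mm high, at y = +-79 mm). Each side of the spine a flat 102 x 140 mm pile reaches 22 mm above the table: the flat leaf lies just above it.
- leaf (a joint): Leaf angle, rad: 0 flat on the near side, 1.57 upright, 3.14 flat on the far side (slightly springy stop: 3 mm at 10 N). Starts 0.75 to 1.15. Stiff hinge: the leaf stays wherever it is left, also just short of flat; 2 to 4 N at the free edge moves it. The leaf is a wooden board reaching from 7 to 105 mm from the hinge axis, 136 mm along the spine, 6 mm thick, mid-plane through the hinge axis.
- leaf_mid (a point): Centre of the leaf, half-way through its thickness, 56 mm from the hinge axis. It turns with the leaf (x of its frame points from the free edge to the hinge).
- leaf_edge (a point): Middle of the leaf's free edge, 105 mm from the hinge axis, half-way through the thickness.
- magnifier: Fixed round steel foot (84 mm across, 18 mm high) with an upright post, to the left or right of the sample stand. Origin: centre of the underside, below the post's axis; the arm's pivot is this vertical axis. Highest point 142 mm.
- lens_arm (a joint): Arm's angle about the post, rad, counter-clockwise from above positive; at 0 the arm points along the magnifier's -x (roughly to the robot). Range -2.2 to 2.2, starts within 0.12 of 0, stays where it is left; about 0.8 N at 100 mm from the post moves it. The arm is a level round bar, 10 mm thick, centre 130 mm above the table, from the post to the lens ring 150 mm out.
- lens (a point): Centre of the magnifier's round lens (89 mm across the ring, 9 mm thick), 190 mm from the post's axis, 130 mm above the table.
- hoop_stand: Fixed walnut hoop stand on the other side of the sample stand from the magnifier: foot 90 x 60 mm, post with a turning knob (pointing to its +y), upright wooden hoop 134 mm across in its x-z plane, 234 mm high in all. Not to be used. Origin: centre of the underside.
- dish: Loose yellow ceramic dish, 90 mm across, 28 mm high, beyond the sample stand. Origin: centre of the underside.
- tumbler: Loose empty glass tumbler, 68 mm across, 85 mm high, beyond the sample stand. Origin: centre of the underside.
- bobbin_case: Loose plastic bobbin case, 85 x 55 x 32 mm, left of the sample stand. Origin: centre of the underside.
- spool: Loose wooden spool, 34 mm across, 46 mm high, right of the sample stand. Origin: centre of the underside.
- pin_tin: Loose steel pin tin, 56 mm across, 30 mm high, near left of the sample stand. Origin: centre of the underside.
- pattern_weight: Loose brass pattern weight, 44 mm across, 42 mm high, near right of the sample stand. Origin: centre of the underside.

How it is judged:
On the way, in this order (a step that is already met when the one before it is completed fails the run):
1. the leaf lies flat on the far side of the spine (value of joint leaf above 3.06 rad), for 0.2 s.
2. the lens is above the middle of the turned leaf (value of joint leaf above 3.06 rad and horizontal distance between lens and leaf_mid below 0.03 m), for 0.2 s.
At the end, for the whole second after the job is handed in: The leaf lies flat on the far side (joint above 3.06 rad, within about 8 mm at its free edge), the lens centre is within 30 mm of the leaf's centre seen from above and at rest, and every bystander is within 30 mm of where it stood (all of step 2 and velocity of joint lens_arm between -0.05 and 0.05 rad/s and distance of each of dish, tumbler, bobbin_case, spool, pin_tin, pattern_weight from where it was at the start of the episode below 0.03 m); the robot touches nothing.
It fails at once if the leaf or its stand is pinched or pressed harder than 30 N by the fingers (contact force between the fingers and sample_stand above 30 N).
It fails at once if the magnifier is pinched or pressed harder than 30 N by the fingers (contact force between the fingers and magnifier above 30 N).
It fails at once if a bystander is lifted off the table (over 12 mm), or carried or pushed more than 30 mm (distance of any of dish, tumbler, bobbin_case, spool, pin_tin, pattern_weight from where it was at the start of the episode above 0.03 m or height (world z) of any of dish, tumbler, bobbin_case, spool, pin_tin, pattern_weight above 0.012 m).
It fails at once if a bystander is tipped (angle between any of dish, tumbler, bobbin_case, spool, pin_tin, pattern_weight's own z axis and vertical above 0.4 rad).
It also fails if it takes over 64 s, if anything falls off the work surface, if the arm or the gripper's body presses on something with over 40 N, if the wrist force passes 120 N, or if a joint passes its speed limit or range.

## Working session

There is one attempt and no reset: what is moved stays moved. The work goes in short steps, each a Python script; the robot and the scene stay as the last script left them, time stands still between calls to the robot, and variables do not carry over. Pictures are saved under pics/ and viewed, and the job is handed in when it is done.

```bash
ls; mkdir -p pics; python3 - <<'E'
from station import env, effector, solver, viewer, workorder, search_frame, tip_of
import cv2
s=env.sense(); print(s)
for c in ("side","top","wrist"):
    im,d=viewer.read_camera(c); cv2.imwrite(f"pics/a_{c}.png",im[:,:,::-1]); print(c,viewer.camera_info(c))
for c in ("top","side"):
    for n in ["sample_stand","leaf_mid","leaf_edge","magnifier","lens","hoop_stand","dish","tumbler","bobbin_case","spool","pin_tin","pattern_weight"]:
        print(c,n,[(r['score'],r['at']) for r in tip_of(c,n)[:2]])
print(env.sense()['t'])
E
```

```text
pics
{'t': 0.0, 'joint_positions': array([ 1.27998398,  0.46837546, -0.01162179,  1.60364106,  0.00602217,
        1.07139761, -0.05628814]), 'joint_velocities': array([-2.10797922e-03, -1.18606901e-03,  2.75457410e-04, -1.20121871e-03,
        5.05438126e-05, -2.06442143e-04, -2.23916284e-03]), 'tau': array([-1.03941209e-03, -5.20580685e+01, -1.25443310e-02, -2.43757063e+01,
       -5.66052203e-02,  1.70727877e-02,  1.53033484e-04]), 'ee_pos': array([ 0.15922452, -0.62958173,  0.21363426]), 'tcp_rot': array([[-9.69457295e-01, -5.68459735e-04,  2.45259517e-01],
       [-2.45260138e-01,  1.69426121e-03, -9.69455824e-01],
       [ 1.35562914e-04, -9.99998403e-01, -1.78193441e-03]]), 'wrist_force': array([-0.33938023, -0.10536371,  0.12698768]), 'moment': array([0.00739123, 0.01645324, 0.02720178]), 'gripper_width': 0.09192002359720099}
side {'intrinsics': array([[482.38415355,   0.        , 278.60312284],
       [  0.        , 482.38415355, 205.98499344],
       [  0.        ,   0.        ,   1.        ]]), 'eye': array([0.09748328, 0.5938648 , 0.65776092]), 'rotation': array([[-0.7735
[... 1648 characters left out ...]
3957, -0.1869, 0.0012])]
side sample_stand [(0.96, [0.5844, -0.0495, 0.0011])]
side leaf_mid [(0.7, [0.5594, -0.0446, 0.0782])]
side leaf_edge [(0.75, [0.5395, -0.0407, 0.124])]
side magnifier [(0.8, [0.599, -0.2455, -0.0006]), (0.2, [0.5253, 0.1168, -0.0009])]
side lens [(0.71, [0.4109, -0.2388, 0.1313])]
side hoop_stand [(0.92, [0.6651, 0.1369, 0.0005])]
side dish [(0.68, [0.7474, -0.1257, -0.0044])]
side tumbler [(0.92, [0.7703, -0.0026, -0.0008])]
side bobbin_case [(0.79, [0.527, 0.1152, 0.0032])]
side spool [(0.59, [0.5142, -0.1872, -0.0005])]
side pin_tin [(0.77, [0.4332, 0.1326, -0.0008]), (0.31, [0.4131, -0.2404, 0.1307])]
side pattern_weight [(0.79, [0.3966, -0.1889, -0.0009])]
1.35
```

View pics/a_top.png

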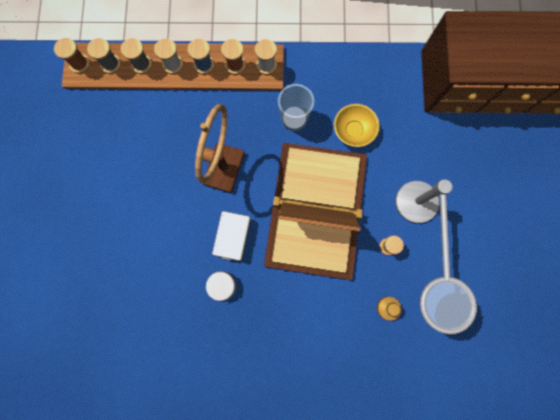

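View pics/a_side.png

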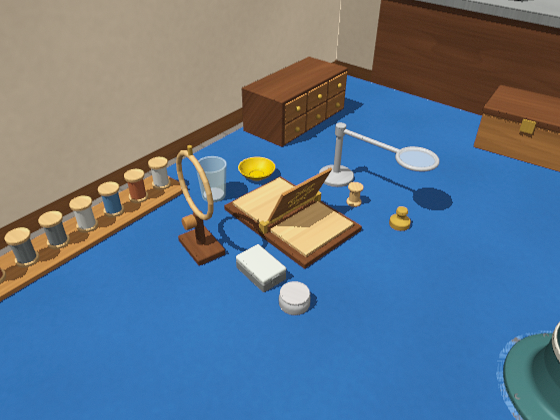

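The top view shows the leaf leaning toward the robot over the spine at about (318,215). The magnifier post is on the right at (440,190) with its lens at (448,305). The hoop stand is on the left at (215,160). Next I'll refine the stand's yaw and hinge position from depth, then push.

```bash
cat > h.py <<'E'
from station import env, effector, solver, viewer, workorder, search_frame, tip_of
import numpy as np, cv2
def cloud(c):
    im,d=viewer.read_camera(c); K=viewer.camera_info(c); k=K['intrinsics']
    v,u=np.mgrid[0:420,0:560]
    P=np.stack([(u-k[0,2])/k[0,0]*d,-(v-k[1,2])/k[1,1]*d,-d],-1)@K['rotation'].T+K['eye']
    P[d==0]=np.nan
    return im,P
E
python3 - <<'E'
from h import *
# board outline + leaf from depth
for c in ("top","side"):
    im,P=cloud(c)
    x,y,z=P[...,0],P[...,1],P[...,2]
    near=(abs(x-.585)<.16)&(abs(y+.047)<.13)
    m=near&(z>.010)&(z<.03)&(x>.45)
    rect=cv2.minAreaRect(P[m][:,:2].astype(np.float32)); print(c,"board",rect,m.sum())
    L=P[near&(z>.055)&(abs(x-.56)<.05)&(abs(y+.045)<.09)]
    mu=L.mean(0); U,S,V=np.linalg.svd(L-mu,full_matrices=False)
    n=V[2]*np.sign(V[2][0]); print(" leaf n",len(L),mu,n,"yaw",np.arctan2(n[1],n[0]),"alpha",np.pi/2-np.arctan2(n[2],np.hypot(*n[:2])),"rms",S[2]/len(L)**.5,"zmax",np.percentile(L[:,2],99), "tilt axis",V[0])
    B=P[(z>.12)&(z<.145)&(abs(x-.52)<.05)&(abs(y+.246)<.03)]
    mu=B.mean(0);V=np.linalg.svd(B-mu,full_matrices=False)[2]; print(" bar",len(B),mu,V[0])
    R=P[(z>.12)&(z<.15)&(abs(x-.41)<.055)&(abs(y+.243)<.055)]; print(" ring ctr",(np.percentile(R,1,axis=0)+np.percentile(R,99,axis=0))/2)
    T=P[(z>.05)&(z<.15)&(abs(x-.60)<.02)&(abs(y+.246)<.03)]; print(" post",np.median(T,0))
E
```

```text
top board ((0.5975379943847656, -0.047071993350982666), (0.25978437066078186, 0.2947520315647125), 89.90972900390625) 9754
 leaf n 1186 [ 0.55249039 -0.04520855  0.0998099 ] [ 0.88788746 -0.1219281   0.44360952] yaw -0.13647024881784076 alpha 1.1111741568945799 rms 0.0012636439644595357 zmax 0.12704211168998403 tilt axis [-0.13317331 -0.99107547 -0.00585432]
 bar 406 [ 0.5191339  -0.24554701  0.13323531] [-0.99994591  0.01028432 -0.0015547 ]
 ring ctr [ 0.41372876 -0.24439963  0.13291051]
 post [ 0.5966508  -0.24290089  0.13354868]
side board ((0.604035496711731, -0.0766349732875824), (0.22488431632518768, 0.3011225461959839), 82.19625854492188) 5488
 leaf n 900 [ 0.55215122 -0.03627256  0.09791432] [ 0.90819288 -0.13167168  0.39730122] yaw -0.14397885584687095 alpha 1.1622222095612134 rms 0.0014719126493443941 zmax 0.12864689646025634 tilt axis [ 0.15726244  0.98702614 -0.03237151]
 bar 202 [ 0.51882504 -0.24324098  0.13376445] [-0.99995998  0.0083137  -0.00330441]
 ring ctr [ 0.41430787 -0.24229514  0.13341476]
 post [ 0.59760652 -0.24126192  0.11308477]
```

```bash
cat >> h.py <<'E'
yaw=-0.137; S=np.array([0.585,-0.047,0.0]); ex=np.array([np.cos(yaw),np.sin(yaw),0]); ey=np.array([-np.sin(yaw),np.cos(yaw),0])
def W(a,b,c): return S+a*ex+b*ey+np.array([0,0,c])
R=np.column_stack([-ex,[0,0,-1],-ey])
E
python3 - <<'E'
from h import *
print(np.linalg.det(R))
effector.grasp(squeeze=5)
s=env.sense(); p=s['ee_pos'].copy(); p[2]=.30
env.movel(p,rate=.25)
env.reach(W(-.12,0,.30),R)
s=env.sense(); print(s['t'],s['ee_pos'],s['joint_positions'],s['gripper_width'])
env.movel(W(-.12,0,.112),rate=.2)
s=env.sense(); print(s['t'],s['ee_pos'],s['wrist_force'],s['tcp_rot'])
for c in ("side","wrist"):
    im,d=viewer.read_camera(c); cv2.imwrite(f"pics/b_{c}.png",im[:,:,::-1])
E
```

```text
0.9999999999999999
5.675 [ 0.46622033 -0.03143603  0.29991284] [ 0.63058433  0.12631388 -0.68049472  1.89307866  0.08687948  1.15166619
 -1.7906181 ] 0.0002952006584849404
6.7667 [ 0.46691685 -0.03058116  0.11282379] [ 0.60477408  0.91263036 -0.50319059] [[-9.90616995e-01  1.64328376e-03 -1.36657484e-01]
 [ 1.36657483e-01 -1.13713230e-04 -9.90618352e-01]
 [-1.64340682e-03 -9.99998643e-01 -1.11920764e-04]]
```

View pics/b_side.png

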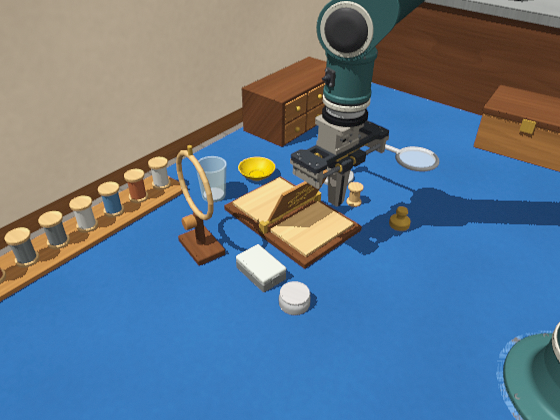

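View pics/b_wrist.png

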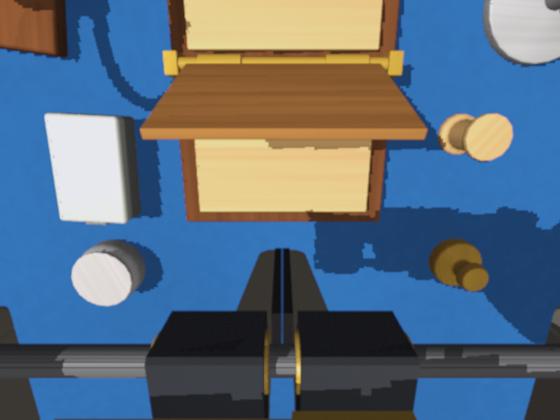

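The fingers hang in front of the leaf. In the wrist view the leaf edge is level and centred, from (145,135) to (425,135). Now I'll push it over.

```bash
python3 - <<'E'
from h import *
def st(tag):
    s=env.sense(); d=s['ee_pos']-S; print(tag,round(s['t'],2),"a %.4f b %.4f z %.4f"%(d@ex,d@ey,d[2]),np.round(s['wrist_force'],1)); return s
r=.085; off=.003
env.movel(W(-.06,0,.115),rate=.12); st('p0')
env.movel(W(-.035,0,.115),rate=.06); st('p1')
env.movel(W(-.013,0,.115),rate=.06); st('p2')
for b in np.radians([78,66,54,42,30,20]):
    env.movel(W(r*np.cos(b)-off*np.sin(b)-.010,0,.03+r*np.sin(b)+off*np.cos(b)),rate=.08)
    s=st('%.0f'%np.degrees(b))
    if np.linalg.norm(s['wrist_force'])>18: break
im,d=viewer.read_camera("side"); cv2.imwrite("pics/c_side.png",im[:,:,::-1])
E
```

```text
p0 7.52 a -0.0606 b 0.0001 z 0.1149 [ 0.9 -0.5 -0.7]
p1 8.08 a -0.0345 b 0.0001 z 0.1149 [ 0.2  0.3 -0.4]
p2 8.6 a -0.0125 b 0.0001 z 0.1148 [-0.5  0.2 -0.3]
78 8.97 a 0.0050 b 0.0001 z 0.1136 [-0.6  0.7  0.3]
66 9.35 a 0.0221 b 0.0001 z 0.1087 [-0.   0.5 -0.2]
54 9.72 a 0.0380 b 0.0001 z 0.1001 [ 0.2  0.5 -0.6]
42 10.1 a 0.0515 b 0.0001 z 0.0886 [0.1 0.2 0.5]
30 10.47 a 0.0623 b 0.0000 z 0.0745 [ 0.4 -0.4 -0. ]
20 10.81 a 0.0688 b -0.0001 z 0.0612 [-0.6 -0.3 -0.3]
```

View pics/c_side.png

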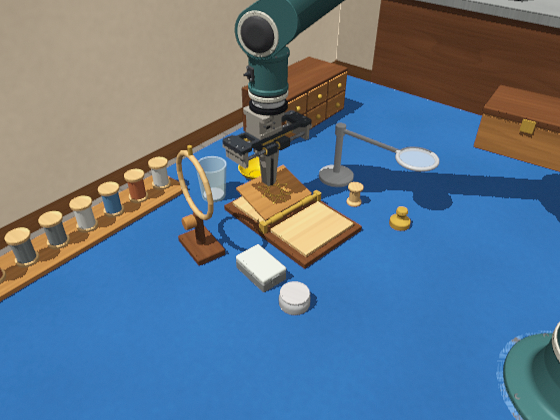

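The leaf has passed over the spine and now leans far-side under the fingertips at (270,190). I'll press it down gently until there is a clear reaction force.

```bash
python3 - <<'E'
from h import *
def st(tag):
    s=env.sense(); d=s['ee_pos']-S; print(tag,round(s['t'],2),"a %.4f b %.4f z %.4f"%(d@ex,d@ey,d[2]),np.round(s['wrist_force'],1)); return s
r=.085; off=.003
for b in np.radians([12,6,2]):
    env.movel(W(r*np.cos(b)-off*np.sin(b)-.010,0,.03+r*np.sin(b)+off*np.cos(b)),rate=.06); s=st('%.0f'%np.degrees(b))
z=.034
while z>.022 and s['wrist_force'][2]<7:
    z-=.0015
    env.movel(W(.075,0,z),rate=.03); env.pause(.1); s=st('z%.4f'%z)
env.pause(.3); st('hold')
E
```

```text
12 11.21 a 0.0724 b -0.0001 z 0.0501 [ 0.1 -0.4  0. ]
6 11.51 a 0.0740 b -0.0000 z 0.0413 [ 0.2  0.1 -0.4]
2 11.76 a 0.0747 b -0.0000 z 0.0356 [-0.4 -0.9 -0. ]
z0.0325 12.12 a 0.0752 b 0.0001 z 0.0327 [-0.9 -0.6  1.3]
z0.0310 12.47 a 0.0753 b 0.0000 z 0.0317 [-0.3  0.6  6.1]
z0.0295 12.82 a 0.0754 b 0.0001 z 0.0308 [-1.9 -1.5  9.3]
hold 13.12 a 0.0754 b 0.0001 z 0.0308 [-1.7 -0.4  9.1]
```

```bash
python3 - <<'E'
from h import *
env.movel(W(.073,0,.06),rate=.08)
env.movel(W(.0,0,.26),rate=.25)
env.movel(W(-.15,0,.26),rate=.25)
im,P=cloud("top"); cv2.imwrite("pics/d_top.png",im[:,:,::-1])
x,y,z=P[...,0],P[...,1],P[...,2]
q=(P-S); a=q@ex; b=q@ey
L=P[(a>.02)&(a<.095)&(abs(b)<.06)&(z<.06)]
A=np.c_[(L-S)@ex,(L-S)@ey,np.ones(len(L))]; print(np.linalg.lstsq(A,L[:,2],rcond=None)[0],L[:,2].mean(),len(L))
for n in("leaf_mid","leaf_edge","lens","magnifier"): print(n,[(r['score'],r['at']) for r in tip_of("top",n)[:2]])
print(W(.056,0,.03), env.sense()['t'])
im,P=cloud("side")
for n in("leaf_mid","leaf_edge","lens","magnifier"): print(n,[(r['score'],r['at']) for r in tip_of("side",n)[:2]])
E
```

```text
[-0.0051024   0.00046619  0.03261751] 0.032326307635136116 2352
leaf_mid [(0.86, [0.6391, -0.053, 0.0289]), (0.72, [0.5267, 0.1139, 0.0007])]
leaf_edge [(0.96, [0.6865, -0.062, 0.0269])]
lens []
magnifier [(0.7, [0.5997, -0.2466, 0.0032])]
[ 0.64047529 -0.05464802  0.03      ] 15.6583
leaf_mid []
leaf_edge [(0.89, [0.6839, -0.0613, 0.0272])]
lens [(0.76, [0.4113, -0.2436, 0.1312])]
magnifier [(0.59, [0.6004, -0.2443, -0.0019])]
```

View pics/d_top.png

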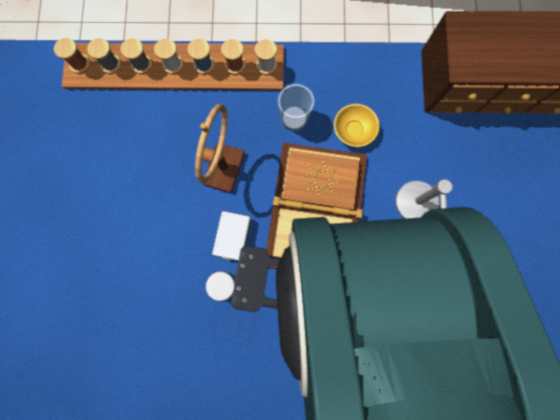

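The leaf is flat: fitted slope is -0.005 rad, the top is at about 0.0323 m, and the star at (322,178) faces up. The bystanders haven't moved. Next is the lens arm, pushed from its -y side.

```bash
cat >> h.py <<'E'
C=np.array([0.601,-0.2455,0]); rho=.125
def pose(th,z,off=.015,sg=-1):
    t=np.array([np.sin(th),-np.cos(th),0]); r=np.array([np.cos(th),np.sin(th),0])
    x=sg*t; y=np.array([0,0,-1.]); return C+rho*r-off*t+np.array([0,0,z]), np.column_stack([x,y,np.cross(x,y)])
E
python3 - <<'E'
from h import *
for sg in(-1,1):
  for th in (3.14,2.7,2.2,1.7,1.37):
    for z in(.26,.11):
        q=solver.inverse_kinematics(*pose(th,z,.04,sg)); print(sg,th,z,None if q is None else np.round(q,2))
E
```

```text
-1 3.14 0.26 [ 1.02  0.34 -0.66  1.76  0.23  1.12  0.28]
-1 3.14 0.11 [ 1.    0.55 -0.67  1.89  0.44  0.86  0.1 ]
-1 2.7 0.26 [ 0.93  0.28 -0.64  1.83  0.18  1.1  -0.22]
-1 2.7 0.11 [ 0.89  0.49 -0.63  1.96  0.39  0.81 -0.39]
-1 2.2 0.26 [ 0.8   0.28 -0.64  1.83  0.18  1.1  -0.84]
-1 2.2 0.11 [ 0.73  0.47 -0.58  1.97  0.36  0.8  -0.99]
-1 1.7 0.26 [ 0.67  0.35 -0.63  1.75  0.22  1.12 -1.47]
-1 1.7 0.11 [ 0.63  0.53 -0.6   1.88  0.39  0.85 -1.6 ]
-1 1.37 0.26 [ 0.61  0.42 -0.62  1.66  0.26  1.15 -1.85]
-1 1.37 0.11 [ 0.59  0.59 -0.61  1.79  0.42  0.89 -1.98]
1 3.14 0.26 [ 0.77  0.29 -0.35  1.77  0.11  1.1  -2.76]
1 3.14 0.11 [ 0.73  0.47 -0.31  1.91  0.19  0.8  -2.83]
1 2.7 0.26 [-0.53  0.33  1.13  1.91 -0.33  1.11 -2.85]
1 2.7 0.11 [-0.14  0.45  0.66  2.03 -0.39  0.78 -2.83]
1 2.2 0.26 [ 1.24  0.55 -1.3   1.81  0.56  1.23  1.97]
1 2.2 0.11 [ 1.19  0.89 -1.33  1.94  0.97  1.15  1.66]
1 1.7 0.26 [ 1.08  0.65 -1.31  1.72  0.65  1.29  1.32]
1 1.7 0.11 [ 1.05  0.95 -1.33  1.86  1.    1.21  1.08]
1 1.37 0.26 [ 0.88  0.57 -1.05  1.64  0.51  1.24  1.09]
1 1.37 0.11 [ 0.84  0.76 -1.    1.77  0.74  1.04  0.93]
```

```bash
python3 - <<'E'
from h import *
env.reach(*pose(3.13,.26,.05))
p,r=pose(3.13,.11,.05); env.movel(p,r,rate=.2); s=env.sense(); print(s['t'],s['ee_pos'],np.round(s['wrist_force'],1))
for th in np.r_[3.13,np.arange(2.98,1.55,-.15),1.50]:
    p,r=pose(th,.11); env.movel(p,r,rate=.06)
    s=env.sense(); print(round(th,2),round(s['t'],2),np.round(s['wrist_force'],1))
    if np.linalg.norm(s['wrist_force'])>12: break
for c in("side","top"):
    im,d=viewer.read_camera(c); cv2.imwrite(f"pics/e_{c}.png",im[:,:,::-1])
    print([(q['score'],q['at']) for q in tip_of(c,"lens")[:2]])
E
```

```text
18.6083 [ 0.47634132 -0.29419686  0.1110336 ] [ 0.5  0.6 -0.1]
3.13 19.34 [-0.3  0.4 -0.3]
2.98 19.81 [ 0.5 -0.  -0. ]
2.83 20.27 [-1.   0.2 -0. ]
2.68 20.74 [-0.3 -0.1 -0.7]
2.53 21.21 [ 0.5 -0.4  0.5]
2.38 21.68 [-0.2  0.1  0. ]
2.23 22.14 [-0.2  0.6  0.1]
2.08 22.61 [-0.3 -1.5 -0. ]
1.93 23.07 [-0.1  0.3 -0.1]
1.78 23.54 [ 0.2 -0.2 -0.9]
1.63 24.01 [-0.1  0.4  0.5]
1.5 24.43 [-0.5 -0.6  0. ]
[(0.57, [0.6151, -0.0538, 0.1307])]
[(0.9, [0.6184, -0.0548, 0.129])]
```

View pics/e_side.png

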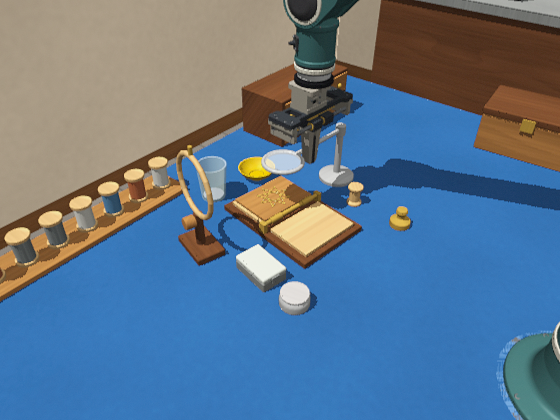

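View pics/e_top.png

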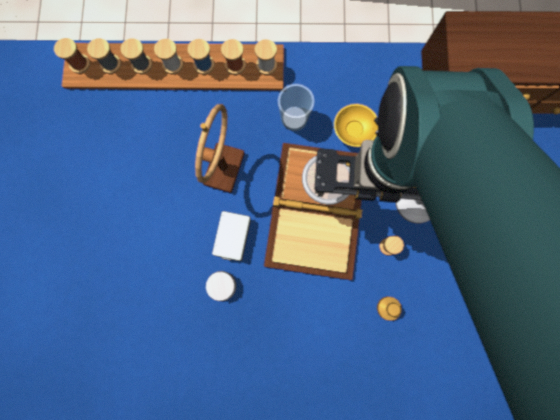

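The lens sits over the leaf at top pixel (325,180), measured at x≈0.617. It needs x≈0.640, so about 0.12 rad more.

```bash
python3 - <<'E'
from h import *
for th in (1.44,1.38):
    p,r=pose(th,.11); env.movel(p,r,rate=.05)
env.pause(.2)
p,r=pose(1.38,.11,.06); env.movel(p,r,rate=.08)
p,r=pose(1.38,.28,.08); env.movel(p,r,rate=.2)
env.movel([.40,-.30,.30],r,rate=.25)
env.pause(.2)
for c in("side","top"):
    im,P=cloud(c); cv2.imwrite(f"pics/f_{c}.png",im[:,:,::-1])
    for n in ("lens","leaf_mid","leaf_edge","dish","tumbler","bobbin_case","spool","pin_tin","pattern_weight"):
        print(c,n,[(q['score'],q['at']) for q in tip_of(c,n)[:1]])
    q=P-S;a=q@ex;b=q@ey;z=P[...,2]
    Q=P[(z>.12)&(z<.145)&(abs(P[...,0]-.64)<.06)&(abs(P[...,1]+.055)<.06)]
    print("ring",cv2.minEnclosingCircle(Q[:,:2].astype(np.float32)),(Q.max(0)+Q.min(0))/2,len(Q))
    L=P[(a>.02)&(a<.1)&(abs(b)<.06)&(z<.06)]; A=np.c_[(L-S)@ex,np.ones(len(L))]; print("leaf slope",np.linalg.lstsq(A,L[:,2],rcond=None)[0])
s=env.sense(); print(s['t'],s['ee_pos'],s['wrist_force'])
E
```

```text
side lens [(0.8, [0.6388, -0.0558, 0.1298])]
side leaf_mid [(0.67, [0.639, -0.0555, 0.0237])]
side leaf_edge [(0.85, [0.6867, -0.06, 0.0269])]
side dish [(0.94, [0.7481, -0.1265, -0.0069])]
side tumbler [(0.64, [0.7752, 0.0006, 0.0009])]
side bobbin_case [(0.71, [0.5259, 0.1149, 0.0019])]
side spool [(0.78, [0.5115, -0.1907, -0.0012])]
side pin_tin [(0.76, [0.4333, 0.132, -0.0003])]
side pattern_weight [(0.84, [0.3957, -0.1876, 0.0007])]
ring ((0.6340214014053345, -0.06422380357980728), 0.05026241019368172) [ 0.63816139 -0.06380905  0.13334252] 867
leaf slope [-0.00635232  0.03519292]
top lens [(0.58, [0.6403, -0.0603, 0.1286])]
top leaf_mid [(0.59, [0.6366, -0.0543, 0.029])]
top leaf_edge []
top dish [(0.64, [0.7477, -0.1212, -0.0055])]
top tumbler [(0.71, [0.7737, -0.0041, -0.0029])]
top bobbin_case [(0.56, [0.5282, 0.1112, 0.0018])]
top spool [(0.7, [0.5123, -0.1868, -0.0008])]
top pin_tin [(0.82, [0.4356, 0.1343, -0.0006])]
top pattern_weight [(0.78, [0.3945, -0.1897, 0.0016])]
ring ((0.634473979473114, -0.06632941961288452), 0.049550242722034454) [ 0.63594193 -0.06579277  0.13207961] 2146
leaf slope [-0.00852381  0.03268562]
29.4667 [ 0.39998519 -0.29998891  0.2999875 ] [-0.64077171 -0.26286739 -0.14650081]
```

View pics/f_top.png

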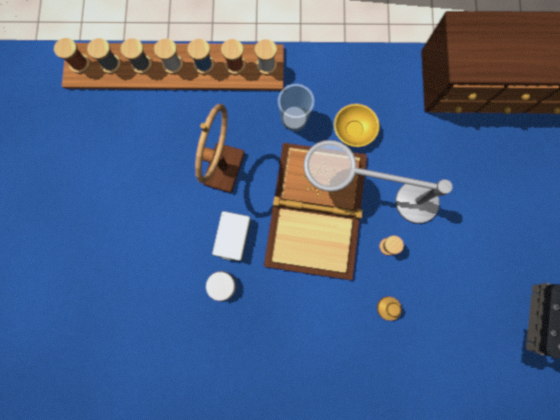

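View pics/f_side.png

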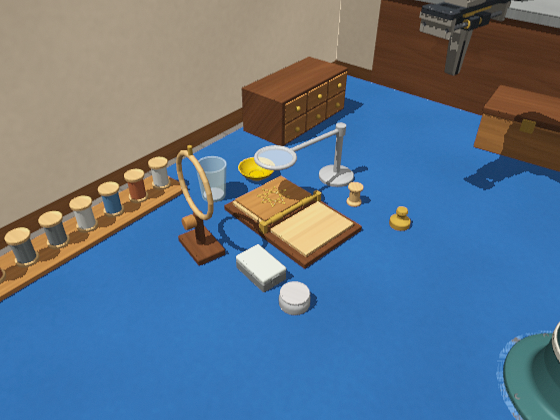

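The lens is at top pixel (330,166), within about 7 mm of the leaf centre. The leaf is flat, nothing else has moved, and the hand is well clear.

```bash
python3 - <<'E'
from h import *
workorder.finish_job(); print(env.sense()['t'])
E
```

```text
the job is handed in; nothing more can be done
the job is handed in; nothing more can be done
```

I finished both steps and handed the job in at about 29.5 s of robot time; the system reports no verdict.

**Leaf:** I pushed it over the spine with the shut fingertips and pressed it onto its stop with about 9 N. It now lies flat on the far side, star inlay up. Depth fits show a slope under 0.01 rad, against the 0.08 rad allowed.

**Lens:** I pushed the magnifier's bar round to the leaf, with only small forces at the wrist. The networks place the lens about 1 mm (side camera) and 7 mm (top camera) from the leaf's centre; the limit is 30 mm.

**Rest of the scene:** Every bystander was measured within 6 mm of where it started, which is about the error of the measurement. The hand ended 0.30 m above the table, clear of everything.

**Disagreements and misses:**
- A rough circle fit to the ring put the lens about 10–13 mm off centre. It took in part of the bar, so I trusted the networks' values, but it is also within the limit.
- In a few pictures the networks missed a point, but the other camera saw it each time.

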